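# Unlatch the sample cooler and prop its lid open on the rod

## Robot

A 7-joint arm with a two-finger parallel gripper is mounted at the origin on the work surface; the furniture and walls round the work are solid. World frame = base frame: x ahead of the robot, y to its left, z up, the work surface at z = 0. Lengths are in m, angles in rad, forces in N, time in s.
With the tool pointing down it reaches from about 0.4 to 0.925 m from the base axis. Payload 4.1 kg.
Tool frame: the origin (TCP) lies at the very end of the fingers, on their centre line; the grasp point (between the pads) lies 19 mm behind it; z points along the fingers, y is the line along which they close (so a half turn about z gives the same grasp; the last joint's range is limited). The gripper opens to 85 mm and grips with 20 to 120 N. Pads are 22 mm wide; open, the fingers measure 114 mm over their backs; the gripper's body (76 mm by 85 mm) begins 54 mm behind the grasp point. The pads swing forward as they close: fully open they stand 13 mm farther back than shut.
Start: joints at [1.163, 0.398, 0.045, 1.537, -0.019, 1.207, -0.051], TCP at [0.198, -0.619, 0.231] pointing down, gripper open.
Joint ranges: [-2.82, 2.82], [-0.49, 2.23], [-1.37, 1.46], [0, 2.46], [-1.36, 4.5], [0.23, 2], [-2.94, 2.94]. Speed limits (rad/s): [2.57, 2.57, 3.14, 3.14, 3.14, 3.14, 3.14].

## Interface

Orientations are given as a unit quaternion [x, y, z, w].
In Python, from station import sensors, imaging, finish_job gives the robot as it stands.
- The arm moves only by the tool carry_out, never from a script. Its argument "moves" is a list that holds one entry, the list of rows, each a list of 6 numbers: the shift along the tool's x, y, z in m, then the turn, a rotation vector about the tool's x, y, z in rad. In form: [[[tx, ty, tz, ax, ay, az], ...]]. A call has 1 to 10 rows; each row shifts and turns the commanded pose from where the row before left it, along the tool's axes as they then stand; what a row does not reach is not made up. A row lasts 1/8 s, in which the tool goes at most 62.5 mm and 10.7 degrees, less where a joint would pass 70% of its speed; a pose out of reach is approached as far as the arm can. A call with a gripper value outside its range is refused whole. "claw" is the closure, from -1 (fully open) to 1 (shut), set as the call begins (left out, the last holds). The fingers move at their own pace and stop on an object; the grip force is fixed at half the most. Time passes only in rows, so rows that do not move let the fingers close. It gives the time, the measured TCP pose, the force, the opening and the grip force at its end, in the units of the state.
- sensors.state(): the state, without advancing time (a new reading comes with each control period).
- imaging.capture(name): name is "side" or "top"; returns (picture, depth): 400x640x3 uint8, red, green, blue; 400x640 float32, m along the optical axis (not along the pixel's ray), 0 where there is no reading.
- imaging.camera_info(name): a dict with "K" (3x3 intrinsics, pixels), "T" (4x4, takes a point from camera to world coordinates). Camera axes: x right, y up, looking along -z (the intrinsics and any distortion apply to the point x, -y, -z); pixel columns grow to the right and rows downward; lengths in m; the calibration is good to about 2 mm. A picture is of the moment at which its call begins. camera_info takes no time and is no camera call.
- finish_job(): hands the job in; it is judged then, once.
The state is a dict: "clock": time; "joint_pos": joint angles; "joint_vel": joint speeds; "joint_efforts": joint torques, N m; "tcp_pos": TCP position; "orientation": TCP orientation; "force": force on the tool from outside, world axes, zero at the start; "ft_torque": the same for the moment, N m; "grip_width": finger opening in m; "grip_force": force on a finger pad.
Only numpy, scipy, OpenCV 4.12 (cv2) and the standard library are available. Lean on these libraries where they do the work, as an engineer would, in place of code of your own. Each camera call takes 0.05 s, during which the arm holds its last target. There are 200 camera calls.

## Task

Open the little sample cooler so that it can be loaded: twist its spring-loaded latch knob clockwise to the stop and let it spring back, so that the lid comes ajar, then raise the lid until it stands by itself. Swing the prop rod up from inside the cooler and lower the lid gently onto it, without letting it drop, so that the rod's tip sits in the socket under the lid and holds it open. Leave everything else on the desk where it is, including the timer on the cooler.

Things in the scene. Friction and masses are not known exactly. Their poses are not given: they have to be found in the camera images.
- cooler: white sample cooler fixed to the desk, x -87 to +107 mm, y -100 to +176, rim 95 mm high. Origin on the desk under the lid's middle; x points from front to hinge, y to its left, z up. Cavity x -66..77, y -88..86, floor z 25; a tube block fills y 18..70, y below 10 holds only the rod. The pod left of the lid (y 98..176, top z 90) has the knob in front, the timer at the back
- knob (a joint): turn of the latch knob, rad: 0 at rest, grows clockwise seen from above, stop at 1.25. A spring (0.05 N m at 0, 0.15 at the stop) returns it when let go. Its tongue lies over a keeper on the lid's left edge and clears it beyond about 1.0; a spring pin then lifts the lid ajar to about 0.1 rad and the returning tongue passes under the keeper
- knob_grip (a point): grip point on the knob's vertical axis, 10 mm under its top, z 126 mm; 35 mm before and 144 mm left of the cooler's origin. Black bar grip 52 mm long, 16 mm thick, 27 mm high (z 110 to 137); this point's y axis lies along the bar (the cooler's y at joint 0). Below it a disc of radius 24 mm and the tongue. The lid's left edge is 44 mm from the axis
- lid (a joint): opening of the lid, rad: 0 shut, 1.55 at its stop, almost upright; hinge along the cooler's y at the back, the front edge rises. The lid is white, 160 mm deep, 200 mm wide, 20 mm thick, 0.45 kg. The stiff hinge holds the lid by itself above about 1.15; from under about 0.95 it falls shut unless the rod carries it. On the rod it rests at about 0.75
- lid_hinge (a point): on the lid's hinge axis, 85 mm behind the cooler's origin, z 95 mm. Turns with the lid: x points from the front edge to the hinge along the lid's underside, z to the lid's outer side
- lid_grip (a point): middle of the black grip tab on the lid's front edge: 188 mm from the hinge axis, 10 mm outward of the plane of the lid's underside. Tab 30 mm wide (y), 16 mm thick, 45 mm free of the edge, 18 mm beyond this point. Pinched by its two sides it can turn between the pads as the lid swings. Shut, it lies level at z 105 mm with free air under it
- rod (a joint): angle of the prop rod, rad: 0 stowed, level, pointing to the back; grows as the tip swings up and forward, to 1.5. Stiff pivot (0.035 N m): it stays where it is left. A gripper's pads creep on the ball as it turns (about 0.1 rad lag a swing), so check. Seated it reads about 1.18 with the lid at 0.75; standing within 0.08 of 1.18 it is caught by the flared socket as the lid comes down
- rod_pivot (a point): pivot of the prop rod: 48 mm before and 52 mm right of the cooler's origin, z 72 mm; axis along the cooler's y
- rod_ball (a point): centre of the black ball grip on the rod, 19 mm thick, 66 mm from the pivot; bare rod 8 mm. Stowed: z 72, 23 mm under the rim, 36 mm from the right wall, 47 mm over the cavity floor. Pinch the ball by its left and right sides, so that it turns between the pads as the rod swings; with the lid up, lean the gripper's body a little (0.2 rad) towards the cooler's front to clear the lid
- rod_tip (a point): centre of the rod's round end (9 mm thick), 110 mm from the pivot
- lid_socket (a point): where rod_tip lies when seated: middle of the flared socket under the lid, 120 mm from the hinge axis, 52 mm right of the lid's middle, 4.5 mm off the underside. Socket 13 mm deep, about 16 mm wide at the bottom, 28 mm at the mouth
- timer: small white bench timer, 62 x 66 x 17 mm, loose on the back of the cooler's pod; origin under its middle
- scanner: black hand scanner, 206 x 68 x 53 mm, lying on the left of the desk before the analyser
- cup_b: clear plastic cup, 66 mm wide, 71 mm high, near left of the cooler
- tape: roll of tape, 104 mm wide, 25 mm high, on the far right

How it is judged:
By the outcome, as a careful person would: the job done as asked, in the order asked, and still so for the second after the job is handed in, with the robot touching nothing.
It also fails if it takes over 72 s, if anything falls off the work surface, if the arm or the gripper's body presses on something with over 40 N, if the wrist force passes 120 N, or if a joint passes its speed limit or range.

## Working session

There is one attempt and no reset: what is moved stays moved. The work goes in short steps, Python scripts to look and compute and a tool call to move; the robot and the scene stay as the last step left them, time stands still between calls to the robot, and variables do not carry over. Pictures are saved under pics/ and viewed, at most 10 in all, crops included, and the job is handed in when it is done.

Besides the shell and the picture viewer there is one more tool, called as a command line: name --argument value ..., lists and objects as JSON in quotes. carry_out: Moves the arm, as the interface text tells. Its arguments: {"type":"object","properties":{"moves":{"type":"array"},"claw":{"type":"number"}},"required":["moves"]}

```bash
mkdir -p pics; ls; python3 - <<'E'
from station import sensors, imaging
import cv2, numpy as np
for n in("top","side"):
    p,d=imaging.capture(n); np.savez(f"{n}0.npz",p=p,d=d)
    i=imaging.camera_info(n); print(n,np.round(i["K"],1).tolist(),np.round(i["T"],4).tolist(),[k for k in i])
    cv2.imwrite(f"pics/{n}0.png",p[:,:,::-1])
s=sensors.state();print(s)
E
```

```text
pics
top [[387.8, 0.0, 322.7], [0.0, 387.8, 192.8], [0.0, 0.0, 1.0]] [[0.0288, 0.9985, -0.0458, 0.4831], [-0.9994, 0.0297, 0.0176, -0.0293], [0.0189, 0.0453, 0.9988, 1.2179], [0.0, 0.0, 0.0, 1.0]] ['K', 'T']
side [[445.5, 0.0, 323.8], [0.0, 445.5, 202.1], [0.0, 0.0, 1.0]] [[0.981, 0.1456, -0.1286, 0.4021], [-0.1942, 0.7201, -0.6661, -0.8431], [-0.0044, 0.6784, 0.7347, 0.9873], [0.0, 0.0, 0.0, 1.0]] ['K', 'T']
{'clock': 0.1, 'joint_pos': array([ 1.16297036,  0.39911059,  0.0450355 ,  1.53775437, -0.01870582,
        1.20691634, -0.05071563]), 'joint_vel': array([ 1.48550238e-03, -2.38664580e-03,  1.10610501e-03, -3.09382980e-03,
       -5.73335299e-04,  6.61390125e-05, -8.27636501e-04]), 'joint_efforts': array([ 3.44646636e-03, -4.76258683e+01,  1.37003135e+00, -2.54947793e+01,
        1.19943306e-02,  5.00910610e-03, -2.58582497e-05]), 'tcp_pos': array([ 0.19741209, -0.61869323,  0.23037199]), 'orientation': array([ 9.88094286e-01,  1.53847005e-01, -1.93032661e-04, -8.62224903e-04]), 'force': array([ 0.47421092, -0.42887082,  0.28401284]), 'ft_torque': array([ 0.02749825,  0.00913989, -0.00647004]), 'grip_force': 0.0, 'grip_width': 0.08541969072614831}
```

View pics/top0.png

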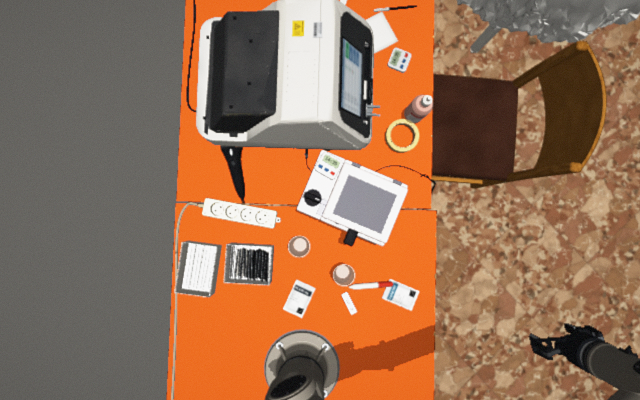

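View pics/side0.png

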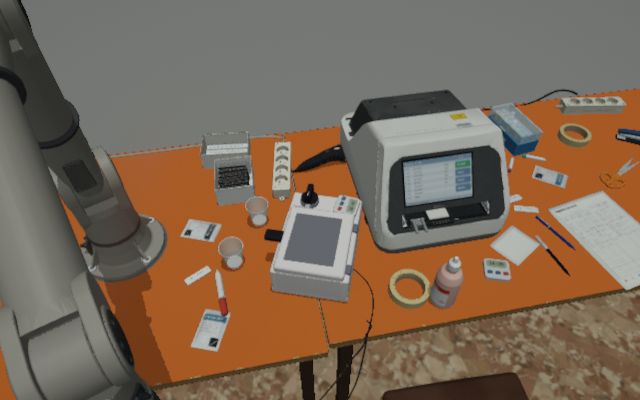

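The top picture shows the knob at about (312,198), the tab at (350,237), the timer at (328,160) and the lid's middle near (365,203). The side picture shows the cooler clear of the cups, with the knob at (310,195) and the tab at (273,236). Next I fit the cooler's pose.

```bash
cat > h.py <<'E'
import numpy as np, cv2
from station import sensors, imaging
def cloud(n,d):
    i=imaging.camera_info(n);K,T=i["K"],i["T"]
    v,u=np.mgrid[:d.shape[0],:d.shape[1]]
    P=np.stack([(u-K[0][2])/K[0][0]*d,-(v-K[1][2])/K[1][1]*d,-d],-1)
    W=P@np.array(T)[:3,:3].T+np.array(T)[:3,3]; W[d<=0]=np.nan
    return W
E
python3 - <<'E'
from h import *
for n,(u0,u1,v0,v1) in {"top":(285,420,140,255),"side":(255,375,175,305)}.items():
    z=np.load(n+"0.npz");W=cloud(n,z["d"].astype(float))[v0:v1,u0:u1];p=z["p"][v0:v1,u0:u1].astype(int)
    Z=W[...,2]; print(n,"desk",np.nanmedian(Z[(p[...,0]>180)&(p[...,2]<70)]))
    m=(Z>.108)&(Z<.122)
    k,l,st,_=cv2.connectedComponentsWithStats(m.astype(np.uint8)); j=1+np.argmax(st[1:,4])
    q=W[l==j]; print("lid",cv2.minAreaRect(q[:,:2].astype(np.float32)),np.median(q[:,2]),len(q))
    m=(Z>.13)&(Z<.145); q=W[m]; print("knob",np.median(q,0),len(q),cv2.minAreaRect(q[:,:2].astype(np.float32)))
    m=(p.max(-1)<60)&(Z>.09)&(Z<.122); k,l,st,c=cv2.connectedComponentsWithStats(m.astype(np.uint8))
    for j in range(1,k):
        if st[j,4]>8: q=W[l==j]; print("blk",c[j]+[u0,v0],st[j,4],np.mean(q,0),cv2.minAreaRect(q[:,:2].astype(np.float32)))
    m=(Z>.095)&(Z<.108)&(p.min(-1)>120)
    k,l,st,_=cv2.connectedComponentsWithStats(m.astype(np.uint8))
    for j in range(1,k):
        if st[j,4]>60: q=W[l==j]; print("w95-108",np.mean(q,0),cv2.minAreaRect(q[:,:2].astype(np.float32)))
E
```

```text
top desk 0.0005933130823791988
lid ((0.4896278977394104, -0.16090410947799683), (0.2000446915626526, 0.21517837047576904), 68.84457397460938) 0.11682232433383621 4217
knob [ 0.67706807 -0.02608088  0.13684374] 244 ((0.5944105982780457, -0.051887258887290955), (0.17481422424316406, 0.22283117473125458), 1.5906920433044434)
blk [314.34210526 192.68421053] 38 [ 0.53338597 -0.02480449  0.11045991] ((0.5342584252357483, -0.025033900514245033), (0.03209318593144417, 0.010871576145291328), 68.9266128540039)
blk [310.40740741 201.37037037] 54 [ 0.50823001 -0.01432871  0.11091637] ((0.5069053173065186, -0.013825412839651108), (0.03824501857161522, 0.014063077047467232), 68.80149841308594)
blk [350.22302158 236.96402878] 139 [ 0.4105072  -0.13032229  0.1146287 ] ((0.40999963879585266, -0.13072523474693298), (0.026827162131667137, 0.04258375242352486), 67.32144165039062)
w95-108 [ 0.6150556  -0.06242407  0.10446936] ((0.6150113940238953, -0.062490757554769516), (0.06543071568012238, 0.06245576590299606), 61.37043380737305)
w95-108 [ 0.49532413 -0.04714373  0.10121005] ((0.49548086524009705, -0.046067796647548676), (0.018993306905031204, 0.04689166322350502), 67.33108520507812)
side desk nan
lid ((0.4891008734703064, -0.1617795079946518), (0.2023337334394455, 0.21396706998348236), 68.42789459228516) 0.11502111429496126 4556
knob [ 0.53149655 -0.03020622  0.13508058] 165 ((0.5929735898971558, -0.05152863636612892), (0.17250798642635345, 0.11562200635671616), 0.7351502776145935)
blk [310.04587156 198.33944954] 109 [ 0.52208346 -0.0264343   0.10958241] ((0.5209502577781677, -0.024620462208986282), (0.047930020838975906, 0.0408039465546608), 80.7070083618164)
blk [273.45294118 235.02941176] 170 [ 0.40997838 -0.13462791  0.11188629] ((0.4106600284576416, -0.13163281977176666), (0.03289112076163292, 0.042110588401556015), 70.5960464477539)
w95-108 [ 0.6131829  -0.06415504  0.10269691] ((0.6137765645980835, -0.06252459436655045), (0.06447071582078934, 0.06308653950691223), 61.21379089355469)
  return np.nanmean(a, axis, out=out, keepdims=keepdims)
```

```bash
cat >> h.py <<'E'
from scipy.spatial.transform import Rotation as Ro
YAW=-0.370; O=np.array([.5022,-.1658,0]); C=Ro.from_euler('z',YAW)
def w(c): return O+C.apply(np.array(c)/1000.)           # cooler mm -> world m
def c(p): return C.inv().apply(np.array(p)-O)*1000
def tool(yaw,lean=0): # tool x yaw rel. cooler x, lean body to cooler front
    return C*Ro.from_euler('y',-lean)*Ro.from_euler('z',yaw)*Ro.from_euler('x',np.pi)
def lidtab(t,r=188): return np.array([85-r*np.cos(t)+10*np.sin(t),0,95+r*np.sin(t)+10*np.cos(t)])
def show():
    s=sensors.state(); R=Ro.from_quat(s["orientation"]); z=R.apply([0,0,1])
    print("t",round(s["clock"],2),"tcp c",np.round(c(s["tcp_pos"]),1),"grasp c",np.round(c(s["tcp_pos"]-.019*z),1),"w",np.round(s["tcp_pos"],4),"eul(c)",np.round((C.inv()*R*Ro.from_euler('x',-np.pi)).as_euler('ZYX'),3),
     "q",np.round(s["joint_pos"],2),"F",np.round(s["force"],1),"M",np.round(s["ft_torque"],2),"grip",round(s["grip_width"],4),round(s["grip_force"],1))
    return s["tcp_pos"],R
def plan(p,R,target,Rt,n,grasp=True): # equal rows (screw approx) ; print rows
    t=w(target)
    if grasp: t=t-0+.019*Rt.apply([0,0,1])
    rv=(R.inv()*Rt).as_rotvec()
    for i in range(n):
        Ri=R*Ro.from_rotvec(rv*i/n); print(np.round(np.r_[Ri.inv().apply((t-p)/n),rv/n],4).tolist())
    return t,Rt
E
python3 - <<'E'
from h import *
p,R=show(); print(w([-35,144,126]))
p,R=plan(p,R,[-35,144,200],tool(np.pi/2),14)
E
```

```text
t 0.1 tcp c [-120.4 -532.5  230.4] grasp c [-120.4 -532.5  249.4] w [ 0.1974 -0.6187  0.2304] eul(c) [0.679 0.    0.002] q [ 1.16  0.4   0.05  1.54 -0.02  1.21 -0.05] F [ 0.5 -0.4  0.3] M [ 0.03  0.01 -0.01] grip 0.0854 0.0
[ 0.52164117 -0.01888832  0.126     ]
[0.0351, -0.0338, 0.0036, -0.0001, -0.0, -0.0637]
[0.0372, -0.0315, 0.0036, -0.0001, -0.0, -0.0637]
[0.0391, -0.029, 0.0036, -0.0001, -0.0, -0.0637]
[0.0409, -0.0265, 0.0036, -0.0001, -0.0, -0.0637]
[0.0425, -0.0238, 0.0036, -0.0001, -0.0, -0.0637]
[0.0439, -0.0211, 0.0036, -0.0001, -0.0, -0.0637]
[0.0452, -0.0182, 0.0036, -0.0001, -0.0, -0.0637]
[0.0462, -0.0153, 0.0035, -0.0001, -0.0, -0.0637]
[0.0471, -0.0124, 0.0035, -0.0001, -0.0, -0.0637]
[0.0478, -0.0093, 0.0035, -0.0001, -0.0, -0.0637]
[0.0483, -0.0063, 0.0035, -0.0001, -0.0, -0.0637]
[0.0486, -0.0032, 0.0035, -0.0001, -0.0, -0.0637]
[0.0487, -0.0001, 0.0035, -0.0001, -0.0, -0.0637]
[0.0486, 0.003, 0.0035, -0.0001, -0.0, -0.0637]
```

carry_out --moves '[[[0.041, -0.0394, 0, 0, 0, 0], [0.041, -0.0394, 0, 0, 0, 0], [0.041, -0.0394, 0, 0, 0, 0], [0.041, -0.0394, 0, 0, 0, 0], [0.041, -0.0394, 0, 0, 0, 0], [0.041, -0.0394, 0, 0, 0, 0], [0.041, -0.0394, 0, 0, 0, 0], [0.041, -0.0394, 0, 0, 0, 0], [0.041, -0.0394, 0, 0, 0, 0], [0.041, -0.0394, 0, 0, 0, 0]]]' --claw -1

```text
clock: 1.35
tcp_pos: [0.4687, -0.1177, 0.2311]
orientation: [0.988, 0.154, -0.0, 0.0]
force: [0.7, -0.4, -0.4]
grip_width: 0.0855
grip_force: 0.0
```

```bash
python3 - <<'E'
from h import *
p,R=show()
p,R=plan(p,R,[-35,144,190],tool(np.pi/2),6)
E
```

```text
t 1.35 tcp c [-48.6  32.8 231.1] grasp c [-48.6  32.8 250.1] w [ 0.4687 -0.1177  0.2311] eul(c) [ 0.679  0.    -0.   ] q [ 0.49  0.11 -0.36  1.91  0.04  1.12 -1.15] F [ 0.7 -0.4 -0.4] M [-0.04 -0.02  0.04] grip 0.0855 0.0
[0.0134, -0.013, 0.01, 0.0, 0.0001, -0.1487]
[0.0152, -0.0109, 0.01, 0.0, 0.0001, -0.1487]
[0.0166, -0.0085, 0.01, 0.0, 0.0001, -0.1487]
[0.0177, -0.006, 0.01, 0.0, 0.0001, -0.1487]
[0.0184, -0.0033, 0.01, 0.0, 0.0001, -0.1487]
[0.0187, -0.0005, 0.01, 0.0, 0.0001, -0.1487]
```

carry_out --moves '[[[0.0134, -0.013, 0.01, 0, 0, -0.1487], [0.0152, -0.0109, 0.01, 0, 0, -0.1487], [0.0166, -0.0085, 0.01, 0, 0, -0.1487], [0.0177, -0.006, 0.01, 0, 0, -0.1487], [0.0184, -0.0033, 0.01, 0, 0, -0.1487], [0.0187, -0.0005, 0.01, 0, 0, -0.1487], [0, 0, 0, 0, 0, 0]]]'

```text
clock: 2.22
tcp_pos: [0.5207, -0.0191, 0.1703]
orientation: [0.825, 0.566, -0.001, -0.001]
force: [-0.5, -0.7, 0.5]
grip_width: 0.0849
grip_force: 0.0
```

```bash
python3 - <<'E'
from h import *
p,R=show()
p,R=plan(p,R,[-35,144,135],tool(np.pi/2),2)
p,d=imaging.capture("top");W=cloud("top",d.astype(float));cv2.imwrite("pics/t1.png",cv2.resize(p[130:260,270:430,::-1],None,fx=4,fy=4))
E
```

```text
t 2.23 tcp c [-35.9 143.5 170.3] grasp c [-35.8 143.5 189.3] w [ 0.5207 -0.0191  0.1703] eul(c) [ 1.572 -0.     0.002] q [ 0.4   0.26 -0.52  1.9   0.15  1.02 -0.55] F [-0.5 -0.7  0.5] M [ 0.01 -0.    0.  ] grip 0.0849 0.0
[0.0003, 0.0005, 0.0272, -0.0012, -0.0001, 0.0007]
[0.0003, 0.0005, 0.0272, -0.0012, -0.0001, 0.0007]
```

Down, then close on the bar.

carry_out --moves '[[[0.0005, 0.001, 0.028, 0, 0, 0], [0, 0, 0.026, 0, 0, 0], [0, 0, 0, 0, 0, 0]]]'

```text
clock: 2.65
tcp_pos: [0.5204, -0.0217, 0.116]
orientation: [0.826, 0.564, -0.002, -0.001]
force: [-0.6, 0.4, 1.2]
grip_width: 0.0853
grip_force: 0.0
```

carry_out --moves '[[[0, 0, 0, 0, 0, 0], [0, 0, 0, 0, 0, 0], [0, 0, 0, 0, 0, 0], [0, 0, 0, 0, 0, 0], [0, 0, 0, 0, 0, 0], [0, 0, 0, 0, 0, 0]]]' --claw 1

```text
clock: 3.4
tcp_pos: [0.5207, -0.0196, 0.1179]
orientation: [0.825, 0.565, -0.002, -0.001]
force: [-5.2, 0.7, 8.1]
grip_width: 0.0145
grip_force: 59.9
```

```bash
python3 - <<'E'
from h import *
p,R=show()
E
```

```text
t 3.4 tcp c [-35.7 143.  117.9] grasp c [-35.6 143.  136.9] w [ 0.5207 -0.0196  0.1179] eul(c) [1.571e+00 1.000e-03 3.000e-03] q [ 0.38  0.33 -0.51  1.95  0.2   0.92 -0.59] F [-5.2  0.7  8.1] M [ 0.28  1.22 -0.05] grip 0.0145 59.9
```

carry_out --moves '[[[0, 0, -0.001, 0, 0, 0.14], [0, 0, 0, 0, 0, 0.14], [0, 0, 0, 0, 0, 0.14], [0, 0, 0, 0, 0, 0.14], [0, 0, 0, 0, 0, 0.14], [0, 0, 0, 0, 0, 0.14], [0, 0, 0, 0, 0, 0.14], [0, 0, 0, 0, 0, 0.14], [0, 0, 0, 0, 0, 0.1], [0, 0, 0, 0, 0, 0]]]'

```text
clock: 4.65
tcp_pos: [0.5198, -0.0186, 0.1179]
orientation: [1.0, -0.009, -0.003, -0.001]
force: [-4.9, 2.9, 2.9]
grip_width: 0.0147
grip_force: 59.3
```

```bash
python3 - <<'E'
from h import *
p,R=show()
E
```

```text
t 4.65 tcp c [-36.8 143.6 117.9] grasp c [-36.7 143.7 136.9] w [ 0.5198 -0.0186  0.1179] eul(c) [0.352 0.005 0.001] q [ 0.19  0.3  -0.28  1.96  0.1   0.9  -1.73] F [-4.9  2.9  2.9] M [0.6  0.96 0.15] grip 0.0147 59.3
```

carry_out --moves '[[[0, 0, 0, 0, 0, 0.05], [0, 0, 0, 0, 0, 0.03], [0, 0, 0, 0, 0, 0], [0, 0, 0, 0, 0, 0]]]'

```text
clock: 5.15
tcp_pos: [0.5198, -0.0185, 0.1179]
orientation: [0.999, -0.045, -0.003, 0.0]
force: [-5.1, 2.2, 3.5]
grip_width: 0.0149
grip_force: 65.7
```

```bash
python3 - <<'E'
from h import *
p,R=show()
p,d=imaging.capture("top");W=cloud("top",d.astype(float))[225:250,335:365];print(np.nanmax(W[...,2]))
E
```

```text
t 5.15 tcp c [-36.9 143.7 117.9] grasp c [-36.8 143.8 136.9] w [ 0.5198 -0.0185  0.1179] eul(c) [ 0.279  0.005 -0.001] q [ 0.18  0.3  -0.27  1.96  0.1   0.9  -1.8 ] F [-5.1  2.2  3.5] M [0.51 1.07 1.46] grip 0.0149 65.7
0.5732005276678493
```

At the stop (moment jumped to 1.46 N m). Now I turn back gently and release.

carry_out --moves '[[[0, 0, 0, 0, 0, -0.14], [0, 0, 0, 0, 0, -0.14], [0, 0, 0, 0, 0, -0.14], [0, 0, 0, 0, 0, -0.14], [0, 0, 0, 0, 0, -0.14], [0, 0, 0, 0, 0, -0.14], [0, 0, 0, 0, 0, -0.14], [0, 0, 0, 0, 0, -0.14], [0, 0, 0, 0, 0, -0.11], [0, 0, 0, 0, 0, 0]]]'

```text
clock: 6.45
tcp_pos: [0.5205, -0.0196, 0.1179]
orientation: [0.845, 0.536, -0.001, -0.001]
force: [-5.1, 2.5, 2.0]
grip_width: 0.0146
grip_force: 59.2
```

carry_out --moves '[[[0, 0, 0, 0, 0, 0], [0, 0, 0, 0, 0, 0], [0, 0, 0, 0, 0, 0], [0, 0, 0, 0, 0, 0], [0, 0, -0.03, 0, 0, 0], [0, 0, -0.05, 0, 0, 0], [0, 0, -0.05, 0, 0, 0]]]' --claw -1

```text
clock: 7.32
tcp_pos: [0.5222, -0.0203, 0.2496]
orientation: [0.844, 0.536, -0.0, -0.0]
force: [0.5, -0.2, -0.2]
grip_width: 0.0851
grip_force: 0.0
```

```bash
python3 - <<'E'
from h import *
p,R=show()
print(lidtab(.1))
p,R=plan(p,R,lidtab(.1)+[0,0,100],tool(0),9)
p,d=imaging.capture("side");W=cloud("side",d.astype(float))
q=(W[...]-O)@C.as_matrix()
m=(abs(q[...,1])<.012)&(q[...,0]<-.08)&(q[...,0]>-.13)&(q[...,2]<.16)&(q[...,2]>.09)
print(m.sum(),np.round(np.median(q[m],0)*1000),np.round(np.percentile(q[m],[5,95],axis=0)*1000))
cv2.imwrite("pics/s1.png",cv2.resize(p[150:310,220:400,::-1],None,fx=3,fy=3))
E
```

```text
t 7.33 tcp c [-34.  142.9 249.6] grasp c [-34.  142.9 268.6] w [ 0.5222 -0.0203  0.2496] eul(c) [1.501 0.    0.   ] q [ 0.41  0.18 -0.51  1.8   0.1   1.18 -0.57] F [ 0.5 -0.2 -0.2] M [ 0.01 -0.04 -0.01] grip 0.0851 0.0
[-101.06244891    0.          123.71872398]
[-0.0164, -0.0063, 0.005, -0.0, 0.0, 0.1668]
[-0.0172, -0.0035, 0.005, -0.0, 0.0, 0.1668]
[-0.0175, -0.0006, 0.005, -0.0, 0.0, 0.1668]
[-0.0174, 0.0023, 0.005, -0.0, 0.0, 0.1668]
[-0.0168, 0.0051, 0.005, -0.0, 0.0, 0.1668]
[-0.0157, 0.0079, 0.005, -0.0, 0.0, 0.1668]
[-0.0142, 0.0104, 0.005, -0.0, 0.0, 0.1668]
[-0.0122, 0.0126, 0.005, -0.0, 0.0, 0.1668]
[-0.01, 0.0144, 0.005, -0.0, 0.0, 0.1668]
122 [-99.  -1. 131.] [[-117.  -11.  126.]
 [ -83.   10.  134.]]
```

View pics/s1.png

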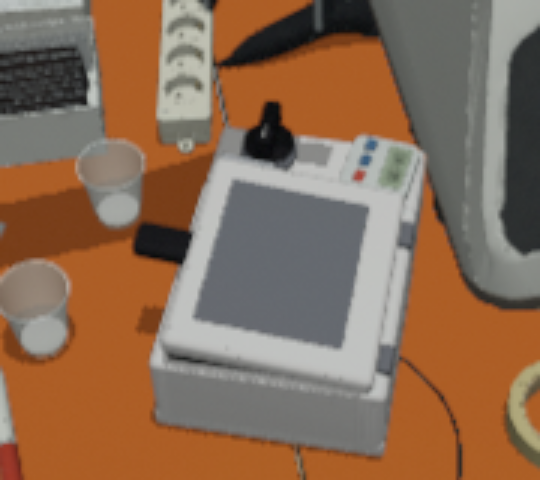

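The lid is ajar with the tab top at z 131 mm (about 0.1 rad), the knob (crop 268,135) has sprung back and the timer (375,165) hasn't moved. Next is the tab.

carry_out --moves '[[[-0.0164, -0.0063, 0.005, 0, 0, 0.1668], [-0.0172, -0.0035, 0.005, 0, 0, 0.1668], [-0.0175, -0.0006, 0.005, 0, 0, 0.1668], [-0.0174, 0.0023, 0.005, 0, 0, 0.1668], [-0.0168, 0.0051, 0.005, 0, 0, 0.1668], [-0.0157, 0.0079, 0.005, 0, 0, 0.1668], [-0.0142, 0.0104, 0.005, 0, 0, 0.1668], [-0.0122, 0.0126, 0.005, 0, 0, 0.1668], [-0.01, 0.0144, 0.005, 0, 0, 0.1668], [0, 0, 0, 0, 0, 0]]]'

```text
clock: 8.62
tcp_pos: [0.4072, -0.1302, 0.2029]
orientation: [0.983, -0.184, -0.0, 0.0]
force: [0.3, -0.6, 0.5]
grip_width: 0.0856
grip_force: 0.0
```

```bash
python3 - <<'E'
from h import *
p,R=show()
plan(p,R,lidtab(.1),tool(0),3)
E
```

```text
t 8.62 tcp c [-101.5   -1.1  202.9] grasp c [-101.5   -1.1  221.9] w [ 0.4072 -0.1302  0.2029] eul(c) [-0.001  0.001 -0.001] q [ 0.51  0.03 -0.3   2.06  0.01  1.05 -1.74] F [ 0.3 -0.6  0.5] M [ 0.01 -0.03  0.01] grip 0.0856 0.0
[0.0002, -0.0004, 0.0327, 0.0002, 0.0002, -0.0002]
[0.0002, -0.0004, 0.0327, 0.0002, 0.0002, -0.0002]
[0.0001, -0.0004, 0.0327, 0.0002, 0.0002, -0.0002]
```

carry_out --moves '[[[0, 0, 0.033, 0, 0, 0], [0, 0, 0.033, 0, 0, 0], [0, 0, 0.032, 0, 0, 0], [0, 0, 0, 0, 0, 0]]]'

```text
clock: 9.12
tcp_pos: [0.407, -0.1282, 0.1038]
orientation: [0.983, -0.182, -0.002, -0.001]
force: [-0.2, -0.0, -0.7]
grip_width: 0.085
grip_force: 0.0
```

carry_out --moves '[[[0, 0, 0, 0, 0, 0], [0, 0, 0, 0, 0, 0], [0, 0, 0, 0, 0, 0], [0, 0, 0, 0, 0, 0], [0, 0, 0, 0, 0, 0]]]' --claw 1

```text
clock: 9.75
tcp_pos: [0.4088, -0.1295, 0.106]
orientation: [0.983, -0.184, 0.001, 0.0]
force: [-1.2, 0.3, 3.7]
grip_width: 0.0292
grip_force: 63.7
```

```bash
python3 - <<'E'
from h import *
p,R=show()
g=c(p-.019*R.apply([0,0,1])); t0=.1
ths=np.linspace(.1,1.4,21)
off=g-lidtab(.1); print(off)
for a,b in zip(ths[:-1],ths[1:]):
    d=lidtab(b)-lidtab(a); print(np.round(b,3),[round(d[0]/1000,4),0,round(-d[2]/1000,4)])
E
```

```text
t 9.75 tcp c [-1.002e+02  1.000e-01  1.060e+02] grasp c [-1.002e+02  1.000e-01  1.250e+02] w [ 0.4088 -0.1295  0.106 ] eul(c) [ 0.    -0.002  0.   ] q [ 0.49  0.16 -0.31  2.17  0.07  0.81 -1.8 ] F [-1.2  0.3  3.7] M [ 0.08 -0.05  0.03] grip 0.0292 63.7
[0.87148314 0.0685135  1.26813252]
0.165 [np.float64(0.0023), 0, np.float64(-0.012)]
0.23 [np.float64(0.003), 0, np.float64(-0.0119)]
0.295 [np.float64(0.0038), 0, np.float64(-0.0116)]
0.36 [np.float64(0.0045), 0, np.float64(-0.0114)]
0.425 [np.float64(0.0053), 0, np.float64(-0.011)]
0.49 [np.float64(0.006), 0, np.float64(-0.0107)]
0.555 [np.float64(0.0067), 0, np.float64(-0.0103)]
0.62 [np.float64(0.0073), 0, np.float64(-0.0098)]
0.685 [np.float64(0.0079), 0, np.float64(-0.0093)]
0.75 [np.float64(0.0085), 0, np.float64(-0.0088)]
0.815 [np.float64(0.0091), 0, np.float64(-0.0082)]
0.88 [np.float64(0.0096), 0, np.float64(-0.0076)]
0.945 [np.float64(0.0101), 0, np.float64(-0.007)]
1.01 [np.float64(0.0105), 0, np.float64(-0.0063)]
1.075 [np.float64(0.0109), 0, np.float64(-0.0056)]
1.14 [np.float64(0.0112), 0, np.float64(-0.0049)]
1.205 [np.float64(0.0115), 0, np.float64(-0.0041)]
1.27 [np.float64(0.0118), 0, np.float64(-0.0034)]
1.335 [np.float64(0.012), 0, np.float64(-0.0026)]
1.4 [np.float64(0.0121), 0, np.float64(-0.0018)]
```

carry_out --moves '[[[0.0023, 0, -0.012, 0, 0, 0], [0.003, 0, -0.0119, 0, 0, 0], [0.0038, 0, -0.0116, 0, 0, 0], [0.0045, 0, -0.0114, 0, 0, 0], [0.0053, 0, -0.011, 0, 0, 0], [0.006, 0, -0.0107, 0, 0, 0], [0.0067, 0, -0.0103, 0, 0, 0], [0.0073, 0, -0.0098, 0, 0, 0], [0.0079, 0, -0.0093, 0, 0, 0], [0.0085, 0, -0.0088, 0, 0, 0]]]'

```text
clock: 11.0
tcp_pos: [0.4595, -0.1492, 0.212]
orientation: [0.983, -0.184, -0.001, -0.0]
force: [4.6, 0.9, -10.1]
grip_width: 0.0288
grip_force: 61.1
```

```bash
python3 - <<'E'
from h import *
p,R=show();print(lidtab(.75))
E
```

```text
t 11.0 tcp c [-45.9   0.  212. ] grasp c [-45.8   0.  231. ] w [ 0.4595 -0.1492  0.212 ] eul(c) [0.    0.002 0.   ] q [ 0.5   0.13 -0.3   1.94  0.04  1.08 -1.76] F [  4.6   0.9 -10.1] M [ 0.29 -0.35  0.06] grip 0.0288 61.1
[-45.74111975   0.         230.46497557]
```

Exactly on the arc. Continuing to 1.4.

carry_out --moves '[[[0.0091, 0, -0.0082, 0, 0, 0], [0.0096, 0, -0.0076, 0, 0, 0], [0.0101, 0, -0.007, 0, 0, 0], [0.0105, 0, -0.0063, 0, 0, 0], [0.0109, 0, -0.0056, 0, 0, 0], [0.0112, 0, -0.0049, 0, 0, 0], [0.0115, 0, -0.0041, 0, 0, 0], [0.0118, 0, -0.0034, 0, 0, 0], [0.012, 0, -0.0026, 0, 0, 0], [0.0121, 0, -0.0018, 0, 0, 0]]]'

```text
clock: 12.25
tcp_pos: [0.5619, -0.1888, 0.2638]
orientation: [0.983, -0.184, -0.0, -0.0]
force: [-0.5, 4.0, -6.5]
grip_width: 0.0283
grip_force: 63.2
```

```bash
python3 - <<'E'
from h import *
p,R=show();print(lidtab(1.4))
E
```

```text
t 12.25 tcp c [6.400e+01 1.000e-01 2.638e+02] grasp c [6.400e+01 1.000e-01 2.828e+02] w [ 0.5619 -0.1888  0.2638] eul(c) [0. 0. 0.] q [ 0.48  0.28 -0.29  1.63  0.08  1.24 -1.76] F [-0.5  4.  -6.5] M [1.01 0.65 0.08] grip 0.0283 63.2
[ 62.90067443   0.         281.96422067]
```

carry_out --moves '[[[0, 0, 0, 0, 0, 0], [0, 0, 0, 0, 0, 0], [0, 0, 0, 0, 0, 0], [0, 0, -0.015, 0, 0, 0], [0, 0, -0.03, 0, 0, 0], [0, 0, -0.03, 0, 0, 0], [-0.01, 0, -0.01, 0, 0, 0], [-0.04, 0, 0, 0, 0, 0], [-0.05, 0, 0, 0, 0, 0], [0, 0, 0, 0, 0, 0]]]' --claw -1

```text
clock: 13.5
tcp_pos: [0.4644, -0.1514, 0.3486]
orientation: [0.983, -0.184, -0.001, 0.001]
force: [0.9, -1.1, 1.2]
grip_width: 0.0853
grip_force: 0.0
```

```bash
python3 - <<'E'
from h import *
p,R=show()
p,R=plan(p,R,[-50,-52,200],tool(0,.2),5)
im,d=imaging.capture("side");W=cloud("side",d.astype(float));np.savez("s2.npz",p=im,d=d)
cv2.imwrite("pics/s2.png",cv2.resize(im[110:310,220:420,::-1],None,fx=3,fy=3))
im,d=imaging.capture("top");np.savez("t2.npz",p=im,d=d)
E
```

```text
t 13.5 tcp c [-4.040e+01 -2.000e-01  3.486e+02] grasp c [-4.040e+01 -2.000e-01  3.676e+02] w [ 0.4644 -0.1514  0.3486] eul(c) [ 0.     0.001 -0.002] q [ 0.51  0.04 -0.3   1.72  0.01  1.38 -1.73] F [ 0.9 -1.1  1.2] M [-0.02  0.01  0.03] grip 0.0853 0.0
[-0.0011, 0.0103, 0.0335, 0.0003, 0.0402, 0.0001]
[-0.0025, 0.0103, 0.0334, 0.0003, 0.0402, 0.0001]
[-0.0038, 0.0103, 0.0333, 0.0003, 0.0402, 0.0001]
[-0.0051, 0.0103, 0.0331, 0.0003, 0.0402, 0.0001]
[-0.0065, 0.0103, 0.0328, 0.0003, 0.0402, 0.0001]
```

View pics/s2.png

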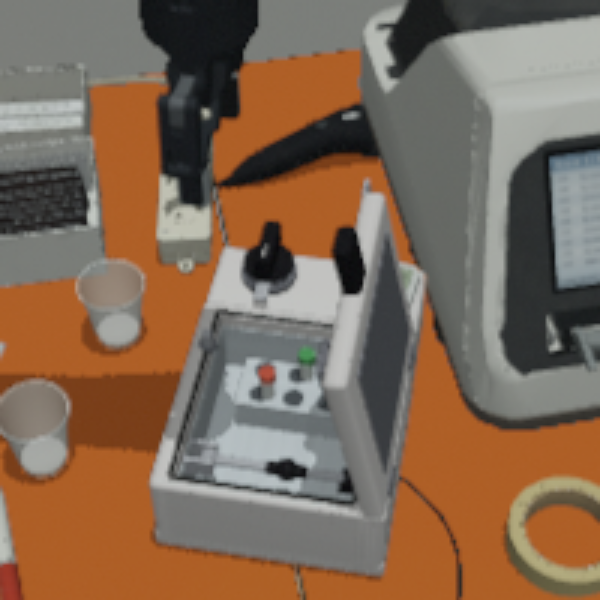

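The lid stands by itself. The rod is stowed, with its ball at crop (288,468), which is full-picture (316,266). Checking the ball's position.

```bash
python3 - <<'E'
from h import *
for n in("s2","t2"):
    z=np.load(n+".npz");W=cloud("side" if n=="s2" else "top",z["d"].astype(float));q=((W-O)@C.as_matrix())*1000
    p=z["p"].astype(int)
    m=(p.max(-1)<55)&(q[...,0]>-10)&(q[...,0]<45)&(q[...,1]<-35)&(q[...,1]>-70)&(q[...,2]>55)&(q[...,2]<90)
    v,u=np.where(m);print(n,m.sum(),u.mean(),v.mean(),np.round(q[m].mean(0)),np.round(np.percentile(q[m],[5,95],axis=0)))
E
```

```text
s2 52 315.28846153846155 266.2307692307692 [ 18. -55.  77.] [[  5. -61.  73.]
 [ 31. -51.  80.]]<stdin>:6: RuntimeWarning: Mean of empty slice.
  ret = ret.dtype.type(ret / rcount)
  ret = um.true_divide(
Traceback (most recent call last):
IndexError: index -1 is out of bounds for axis 0 with size 0
```

carry_out --moves '[[[-0.0011, 0.0103, 0.0335, 0, 0.04, 0], [-0.0025, 0.0103, 0.0334, 0, 0.04, 0], [-0.0038, 0.0103, 0.0333, 0, 0.04, 0], [-0.0051, 0.0103, 0.0331, 0, 0.04, 0], [-0.0065, 0.0103, 0.0328, 0, 0.04, 0], [0, 0, 0, 0, 0, 0]]]' --claw 0.2

```text
clock: 14.35
tcp_pos: [0.4415, -0.1985, 0.1785]
orientation: [0.978, -0.184, 0.095, 0.018]
force: [0.2, 0.4, 0.7]
grip_width: 0.034
grip_force: 0.0
```

```bash
python3 - <<'E'
from h import *
p,R=show()
E
```

```text
t 14.35 tcp c [-44.8 -52.4 178.5] grasp c [-48.4 -52.4 197.1] w [ 0.4415 -0.1985  0.1785] eul(c) [-0.002 -0.193  0.   ] q [ 0.57  0.05 -0.25  2.12  0.03  0.78 -1.64] F [0.2 0.4 0.7] M [ 0.12  0.21 -0.01] grip 0.034 0.0
```

```bash
python3 - <<'E'
from h import *
p,R=show()
p,R=plan(p,R,[6,-52,132],tool(0,.2),2); print()
p,R=plan(p,R,[18,-52,72],tool(0,.2),2)
E
```

```text
t 14.35 tcp c [-44.8 -52.4 178.5] grasp c [-48.4 -52.4 197.1] w [ 0.4415 -0.1985  0.1785] eul(c) [-0.002 -0.193  0.   ] q [ 0.57  0.05 -0.25  2.12  0.03  0.78 -1.64] F [0.2 0.4 0.7] M [ 0.12  0.21 -0.01] grip 0.034 0.0
[0.0205, -0.0003, 0.0372, 0.0001, 0.0035, -0.0008]
[0.0204, -0.0002, 0.0372, 0.0001, 0.0035, -0.0008]

[-0.0001, 0.0, 0.0306, 0.0, 0.0, 0.0]
[-0.0001, 0.0, 0.0306, 0.0, 0.0, 0.0]
```

carry_out --moves '[[[0.0136, 0, 0.0248, 0, 0, 0], [0.0136, 0, 0.0248, 0, 0, 0], [0.0136, 0, 0.0248, 0, 0, 0], [0, 0, 0.02, 0, 0, 0], [0, 0, 0.02, 0, 0, 0], [0, 0, 0.02, 0, 0, 0], [0, 0, 0, 0, 0, 0], [0, 0, 0, 0, 0, 0]]]'

```text
clock: 15.35
tcp_pos: [0.5079, -0.223, 0.059]
orientation: [0.978, -0.183, 0.099, 0.019]
force: [0.6, 0.0, 0.7]
grip_width: 0.0346
grip_force: 0.0
```

```bash
python3 - <<'E'
from h import *
p,R=show()
E
```

```text
t 15.35 tcp c [ 26.  -51.3  59. ] grasp c [ 22.2 -51.3  77.6] w [ 0.5079 -0.223   0.059 ] eul(c) [ 0.    -0.202  0.   ] q [ 0.52  0.34 -0.22  2.09  0.17  0.53 -1.76] F [0.6 0.  0.7] M [ 0.12  0.19 -0.03] grip 0.0346 0.0
```

carry_out --moves '[[[-0.0052, 0.0005, 0.0046, 0, 0, 0], [0, 0, 0, 0, 0, 0], [0, 0, 0, 0, 0, 0]]]'

```text
clock: 15.72
tcp_pos: [0.5054, -0.2226, 0.055]
orientation: [0.978, -0.183, 0.102, 0.019]
force: [0.9, -1.0, 7.1]
grip_width: 0.0344
grip_force: 3.3
```

carry_out --moves '[[[0, 0, 0, 0, 0, 0], [0, 0, 0, 0, 0, 0], [0, 0, 0, 0, 0, 0], [0, 0, 0, 0, 0, 0]]]' --claw 1

```text
clock: 16.23
tcp_pos: [0.5032, -0.2219, 0.0537]
orientation: [0.978, -0.183, 0.1, 0.019]
force: [-1.8, 1.5, 8.9]
grip_width: 0.0157
grip_force: 58.3
```

```bash
python3 - <<'E'
from h import *
p,R=show()
ph=np.linspace(0,1.25,11)
b=lambda f:np.array([-48+66*np.cos(f),0,72+66*np.sin(f)])
T=Ro.from_euler('y',-.2)*Ro.from_euler('x',np.pi)
for x,y in zip(ph[:-1],ph[1:]): print(round(y,2),np.round(T.inv().apply(b(y)-b(x))/1000,4).tolist(), np.round(b(y)))
E
```

```text
t 16.23 tcp c [ 21.2 -51.9  53.7] grasp c [ 17.4 -51.9  72.3] w [ 0.5032 -0.2219  0.0537] eul(c) [-0.    -0.203  0.   ] q [ 0.52  0.34 -0.22  2.1   0.17  0.51 -1.76] F [-1.8  1.5  8.9] M [ 0.19  0.11 -0.  ] grip 0.0157 58.3
0.12 [0.0011, 0.0, -0.0082] [17.  0. 80.]
0.25 [0.0001, 0.0, -0.0082] [16.  0. 88.]
0.38 [-0.0009, 0.0, -0.0082] [13.  0. 96.]
0.5 [-0.0019, 0.0, -0.008] [ 10.   0. 104.]
0.62 [-0.0029, 0.0, -0.0077] [  6.   0. 111.]
0.75 [-0.0039, 0.0, -0.0073] [  0.   0. 117.]
0.88 [-0.0047, 0.0, -0.0067] [ -6.   0. 123.]
1.0 [-0.0055, 0.0, -0.0061] [-12.   0. 128.]
1.12 [-0.0063, 0.0, -0.0054] [-20.   0. 132.]
1.25 [-0.0069, 0.0, -0.0045] [-27.   0. 135.]
```

carry_out --moves '[[[0.0011, 0, -0.0082, 0, 0, 0], [0.0001, 0, -0.0082, 0, 0, 0], [-0.0009, 0, -0.0082, 0, 0, 0], [-0.0019, 0, -0.008, 0, 0, 0], [-0.0029, 0, -0.0077, 0, 0, 0], [0, 0, 0, 0, 0, 0]]]'

```text
clock: 16.98
tcp_pos: [0.4943, -0.2183, 0.0938]
orientation: [0.978, -0.183, 0.103, 0.019]
force: [6.4, -3.0, 0.4]
grip_width: 0.0146
grip_force: 58.7
```

```bash
python3 - <<'E'
from h import *
p,R=show()
im,d=imaging.capture("side");np.savez("s3.npz",p=im,d=d)
cv2.imwrite("pics/s3.png",cv2.resize(im[150:310,240:400,::-1],None,fx=3.75,fy=3.75))
E
```

```text
t 16.98 tcp c [ 11.6 -51.8  93.8] grasp c [  7.7 -51.8 112.4] w [ 0.4943 -0.2183  0.0938] eul(c) [-0.    -0.21   0.001] q [ 0.54  0.26 -0.24  2.1   0.13  0.58 -1.73] F [ 6.4 -3.   0.4] M [-0.12 -1.5   0.1 ] grip 0.0146 58.7
```

View pics/s3.png

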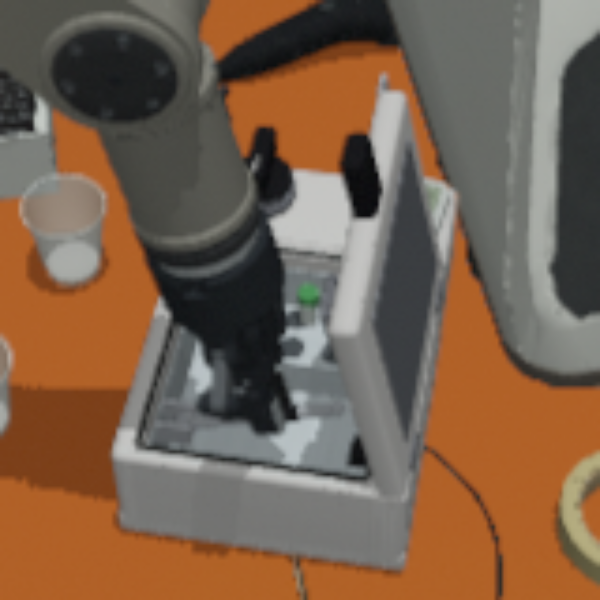

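The fingers are on the ball, and the rod's black tip shows at about crop (290,408), full (317,259). I'll compare this with projected tip angles.

```bash
cat >> h.py <<'E'
def proj(n,pc):
    i=imaging.camera_info(n);T=np.array(i["T"]);K=np.array(i["K"]);x=T[:3,:3].T@(w(pc)-T[:3,3])
    return np.round([K[0,2]+K[0,0]*x[0]/-x[2],K[1,2]-K[1,1]*x[1]/-x[2]],1)
def rodp(f,r): return [-48+r*np.cos(f),-52,72+r*np.sin(f)]
E
python3 - <<'E'
from h import *
for f in(0,.3,.4,.5,.6,.7,1.18): print(f,"ball",proj("side",rodp(f,66)),"tip",proj("side",rodp(f,110)),proj("top",rodp(f,110)))
z=np.load("s3.npz");W=cloud("side",z["d"].astype(float));q=((W-O)@C.as_matrix())*1000
for v in range(254,266,2): print(v,[(u,z["p"][v,u].max(),*np.round(q[v,u]).astype(int).tolist()) for u in range(312,324,2)])
E
```

```text
0 ball [315.4 266.3] tip [333.  268.8] [385.8 192.8]
0.3 ball [314.1 261.5] tip [331.1 260.9] [387.2 193.8]
0.4 ball [313.1 259.9] tip [329.6 258.1] [387.4 194.9]
0.5 ball [311.9 258.3] tip [327.6 255.4] [387.4 196.3]
0.6 ball [310.4 256.8] tip [325.2 252.7] [387.3 198.1]
0.7 ball [308.7 255.2] tip [322.4 250.1] [386.9 200.2]
1.18 ball [298.1 249.2] tip [304.3 239.6] [383.1 214.3]
254 [(312, np.uint8(32), 14, -65, 140), (314, np.uint8(23), 14, -46, 114), (316, np.uint8(54), 18, -41, 109), (318, np.uint8(156), 11, 20, 24), (320, np.uint8(162), 16, 17, 29), (322, np.uint8(125), 22, 18, 29)]
256 [(312, np.uint8(32), 14, -69, 138), (314, np.uint8(46), 13, -43, 102), (316, np.uint8(21), 19, -46, 107), (318, np.uint8(180), 11, 15, 22), (320, np.uint8(190), 17, 13, 27), (322, np.uint8(147), 23, 12, 28)]
258 [(312, np.uint8(83), 13, -65, 124), (314, np.uint8(68), 17, -60, 118), (316, np.uint8(22), 20, -51, 106), (318, np.uint8(59), 25, -50, 106), (320, np.uint8(166), 18, 7, 26), (322, np.uint8(123), 34, -48, 105)]
260 [(312, np.uint8(56), 13, -64, 114), (314, np.uint8(97), 18, -67, 119), (316, np.uint8(32), 21, -55, 104), (318, np.uint8(24), -9223372036854775808, -9223372036854775808, -9223372036854775808), (320, np.uint8(137), 31, -57, 108), (322, np.uint8(124), 36, -57, 110)]
262 [(312, np.uint8(29), 14, -70, 114), (314, np.uint8(93), 18, -68, 112), (316, np.uint8(113), 21, -56, 96), (318, np.uint8(148), 26, -60, 103), (320, np.uint8(186), 20, -5, 24), (322, np.uint8(194), 26, -6, 27)]
264 [(312, np.uint8(24), 14, -72, 110), (314, np.uint8(85), 18, -66, 102), (316, np.uint8(182), 12, -14, 27), (318, np.uint8(193), 16, -12, 24), (320, np.uint8(194), 21, -9, 22), (322, np.uint8(195), 27, -11, 26)]<stdin>:4: RuntimeWarning: invalid value encountered in cast
```

```bash
cat >> h.py <<'E'
def rodang(n="side",d=None):
    if d is None: im,d=imaging.capture(n)
    q=((cloud(n,d.astype(float))-O)@C.as_matrix())*1000
    r=q-[-48,-52,72]; R=np.hypot(r[...,0],r[...,2]); f=np.arctan2(r[...,2],r[...,0])
    m=(abs(r[...,1])<8)&(R>80)&(R<113)&(f>.1)&(f<1.5)
    print("rod",m.sum(),np.round(np.percentile(f[m],[10,25,50,75,90]),3) if m.sum() else "")
    return q,m
E
python3 - <<'E'
from h import *
q,m=rodang("side",np.load("s3.npz")["d"]); print(np.round(q[m]).astype(int)[:40].tolist())
E
```

```text
rod 58 [0.375 0.389 0.417 0.438 0.756]
[[8, -45, 166], [10, -45, 166], [12, -44, 162], [10, -44, 158], [13, -46, 160], [12, -44, 128], [14, -44, 128], [10, -48, 129], [14, -46, 126], [17, -44, 124], [17, -46, 122], [25, -50, 106], [27, -48, 103], [34, -48, 105], [37, -48, 106], [40, -51, 111], [42, -52, 113], [45, -52, 114], [47, -53, 115], [49, -51, 113], [52, -54, 118], [54, -52, 116], [26, -55, 108], [28, -54, 107], [30, -52, 106], [33, -55, 110], [35, -53, 109], [37, -53, 109], [40, -55, 113], [43, -56, 115], [45, -55, 113], [47, -55, 114], [50, -54, 113], [52, -55, 115], [55, -56, 118], [57, -53, 113], [28, -55, 106], [31, -57, 108], [33, -56, 108], [36, -57, 110]]
```

carry_out --moves '[[[0, 0, 0, 0, 0, 0], [0, 0, 0, 0, 0, 0]]]' --claw 0.2

```text
clock: 17.27
tcp_pos: [0.4886, -0.2169, 0.09]
orientation: [0.978, -0.183, 0.096, 0.018]
force: [0.3, -0.4, -0.4]
grip_width: 0.0339
grip_force: 0.0
```

```bash
python3 - <<'E'
from h import *
show(); q,m=rodang(); print(np.round(q[m]).astype(int)[:40].tolist()); rodang("top")
E
```

```text
t 17.27 tcp c [  5.8 -52.6  90. ] grasp c [  2.  -52.5 108.7] w [ 0.4886 -0.2169  0.09  ] eul(c) [-0.    -0.196 -0.001] q [ 0.54  0.26 -0.24  2.1   0.13  0.59 -1.73] F [ 0.3 -0.4 -0.4] M [0.1  0.25 0.02] grip 0.0339 0.0
rod 44 [0.304 0.309 0.331 0.346 0.356]
[[28, -54, 103], [29, -48, 96], [32, -52, 102], [35, -52, 103], [37, -49, 99], [39, -51, 102], [42, -50, 102], [45, -52, 105], [47, -52, 106], [50, -53, 107], [52, -53, 109], [55, -53, 109], [57, -53, 110], [59, -51, 108], [28, -55, 102], [30, -54, 100], [33, -55, 102], [35, -53, 100], [38, -54, 101], [40, -55, 104], [43, -55, 104], [45, -55, 105], [47, -54, 104], [50, -53, 103], [52, -55, 107], [55, -56, 109], [57, -55, 109], [59, -53, 106], [28, -57, 99], [30, -55, 97], [33, -54, 97], [36, -58, 103], [38, -55, 99], [40, -56, 101], [43, -55, 100], [45, -57, 103], [48, -57, 104], [50, -56, 103], [52, -55, 103], [55, -57, 107]]
rod 32 [0.329 0.339 0.356 0.372 0.391]
```

carry_out --moves '[[[0.003, 0, 0.007, 0, 0, 0], [0.003, 0, 0.007, 0, 0, 0], [0.003, 0, 0.007, 0, 0, 0], [0, 0, 0, 0, 0, 0], [0, 0, 0, 0, 0, 0]]]'

```text
clock: 18.0
tcp_pos: [0.5026, -0.2218, 0.0718]
orientation: [0.978, -0.183, 0.098, 0.018]
force: [0.1, -0.2, -0.4]
grip_width: 0.0342
grip_force: 0.0
```

```bash
python3 - <<'E'
from h import *
show(); q,m=rodang(); rodang("top")
E
```

```text
t 18.0 tcp c [ 20.6 -52.1  71.8] grasp c [ 16.8 -52.1  90.4] w [ 0.5026 -0.2218  0.0718] eul(c) [-0.  -0.2 -0. ] q [ 0.53  0.31 -0.23  2.09  0.15  0.55 -1.74] F [ 0.1 -0.2 -0.4] M [0.08 0.18 0.  ] grip 0.0342 0.0
rod 42 [0.3   0.314 0.334 0.345 0.355]
rod 21 [0.331 0.336 0.361 0.372 0.379]
```

carry_out --moves '[[[0, 0, 0, 0, 0, 0], [0, 0, 0, 0, 0, 0], [0, 0, 0, 0, 0, 0]]]' --claw 1

```text
clock: 18.48
tcp_pos: [0.5028, -0.2217, 0.0721]
orientation: [0.978, -0.183, 0.098, 0.018]
force: [0.7, 0.0, 0.2]
grip_width: 0.0157
grip_force: 58.4
```

```bash
python3 - <<'E'
from h import *
show(); rodang()
ph=np.r_[np.linspace(.29,1.25,11)]
b=lambda f:np.array([-48+66.5*np.cos(f),0,72+66.5*np.sin(f)])
T=Ro.from_euler('y',-.2)*Ro.from_euler('x',np.pi)
for x,y in zip(ph[:-1],ph[1:]): print(round(y,2),np.round(T.inv().apply(b(y)-b(x))/1000,4).tolist(), np.round(b(y)))
E
```

```text
t 18.48 tcp c [ 20.8 -51.9  72.1] grasp c [ 17.  -51.9  90.7] w [ 0.5028 -0.2217  0.0721] eul(c) [-0.  -0.2  0. ] q [ 0.53  0.31 -0.23  2.09  0.15  0.55 -1.74] F [0.7 0.  0.2] M [ 0.28  0.14 -0.05] grip 0.0157 58.4
rod 60 [0.305 0.317 0.335 0.376 0.874]
0.39 [-0.0009, 0.0, -0.0063] [14.  0. 97.]
0.48 [-0.0015, 0.0, -0.0062] [ 11.   0. 103.]
0.58 [-0.0021, 0.0, -0.006] [  8.   0. 108.]
0.67 [-0.0026, 0.0, -0.0058] [  4.   0. 114.]
0.77 [-0.0032, 0.0, -0.0055] [ -0.   0. 118.]
0.87 [-0.0037, 0.0, -0.0052] [ -5.   0. 123.]
0.96 [-0.0042, 0.0, -0.0048] [-10.   0. 127.]
1.06 [-0.0046, 0.0, -0.0044] [-15.   0. 130.]
1.15 [-0.005, 0.0, -0.0039] [-21.   0. 133.]
1.25 [-0.0054, 0.0, -0.0034] [-27.   0. 135.]
```

carry_out --moves '[[[-0.0009, 0, -0.0063, 0, 0, 0], [-0.0015, 0, -0.0062, 0, 0, 0], [-0.0021, 0, -0.006, 0, 0, 0], [-0.0026, 0, -0.0058, 0, 0, 0], [-0.0032, 0, -0.0055, 0, 0, 0], [0, 0, 0, 0, 0, 0]]]'

```text
clock: 19.27
tcp_pos: [0.4872, -0.2158, 0.0994]
orientation: [0.978, -0.183, 0.098, 0.018]
force: [0.7, 2.4, -1.9]
grip_width: 0.0152
grip_force: 58.4
```

```bash
python3 - <<'E'
from h import *
show(); q,m=rodang(); print(np.round(q[m]).astype(int)[::2].tolist());rodang("top")
E
```

```text
t 19.27 tcp c [  4.1 -52.1  99.4] grasp c [  0.3 -52.1 118. ] w [ 0.4872 -0.2158  0.0994] eul(c) [-0.001 -0.2    0.   ] q [ 0.55  0.24 -0.24  2.1   0.12  0.6  -1.72] F [ 0.7  2.4 -1.9] M [ 0.2   0.09 -0.33] grip 0.0152 58.4
rod 53 [0.626 0.648 0.664 0.685 0.91 ]
[[1, -45, 168], [3, -44, 164], [5, -45, 154], [3, -46, 136], [8, -46, 137], [38, -54, 142], [42, -49, 137], [30, -53, 136], [35, -54, 138], [40, -55, 141], [17, -49, 123], [23, -52, 129], [28, -56, 134], [33, -53, 132], [38, -57, 139], [43, -55, 137], [15, -51, 121], [21, -54, 127], [26, -55, 129], [31, -56, 132], [36, -56, 133], [16, -56, 124], [21, -56, 125], [26, -55, 125], [17, -57, 122], [21, -58, 124], [19, -57, 118]]
rod 25 [0.654 0.661 0.667 0.687 0.697]
```

carry_out --moves '[[[-0.0037, 0, -0.0052, 0, 0, 0], [-0.0042, 0, -0.0048, 0, 0, 0], [-0.0046, 0, -0.0044, 0, 0, 0], [-0.005, 0, -0.0039, 0, 0, 0], [-0.0054, 0, -0.0034, 0, 0, 0], [0, 0, 0, 0, 0, 0]]]'

```text
clock: 20.12
tcp_pos: [0.4624, -0.2068, 0.1162]
orientation: [0.978, -0.183, 0.098, 0.019]
force: [0.2, -0.7, 0.2]
grip_width: -0.0001
grip_force: 0.0
```

```bash
python3 - <<'E'
from h import *
show(); q,m=rodang(); print(np.round(q[m]).astype(int)[::2].tolist());rodang("top")
E
```

```text
t 20.12 tcp c [-22.3 -52.6 116.2] grasp c [-26.1 -52.6 134.8] w [ 0.4624 -0.2068  0.1162] eul(c) [-0.    -0.201 -0.001] q [ 0.56  0.18 -0.25  2.15  0.09  0.63 -1.7 ] F [ 0.2 -0.7  0.2] M [ 0.02  0.17 -0.02] grip -0.0001 0.0
rod 70 [0.616 0.637 0.66  1.236 1.305]
[[-22, -47, 178], [-22, -47, 169], [-21, -45, 164], [-21, -52, 165], [-22, -52, 161], [-39, -60, 163], [-34, -60, 164], [-20, -58, 165], [-21, -57, 161], [-18, -48, 149], [-18, -49, 147], [-18, -52, 146], [-18, -59, 148], [40, -50, 138], [30, -50, 132], [35, -54, 137], [40, -53, 137], [23, -51, 127], [28, -52, 130], [33, -55, 134], [38, -56, 137], [43, -54, 136], [18, -51, 122], [23, -55, 129], [28, -54, 129], [34, -58, 135], [38, -57, 135], [43, -56, 135], [19, -55, 124], [23, -54, 123], [28, -55, 126], [33, -55, 126], [18, -54, 118], [24, -57, 124], [19, -56, 117]]
rod 34 [0.622 0.649 0.661 0.679 0.695]
```

carry_out --moves '[[[-0.005, 0, -0.02, 0, 0, 0], [0, 0, -0.02, 0, 0, 0], [0, 0, 0, 0, 0, 0]]]' --claw 0.2

```text
clock: 20.6
tcp_pos: [0.452, -0.2023, 0.1554]
orientation: [0.978, -0.183, 0.1, 0.019]
force: [0.0, -0.5, -0.0]
grip_width: 0.034
grip_force: 0.0
```

```bash
python3 - <<'E'
from h import *
show()
im,d=imaging.capture("side"); np.savez("s4.npz",p=im,d=d); rodang("side",d)
q=((cloud("side",d.astype(float))-O)@C.as_matrix())*1000
m=(im.max(-1)<55)&(abs(q[...,1]+52)<16)&(q[...,2]>60)&(q[...,2]<135)&(q[...,0]>-15)&(q[...,0]<35)
v,u=np.where(m); print(m.sum(),u.mean(),v.mean(),np.round(q[m].mean(0)))
for f in(.5,.55,.6,.65,.7): print(f,proj("side",rodp(f,66)))
cv2.imwrite("pics/s4.png",cv2.resize(im[200:300,260:360,::-1],None,fx=6,fy=6))
E
```

```text
t 20.6 tcp c [-33.6 -52.2 155.4] grasp c [-37.4 -52.2 174. ] w [ 0.452  -0.2023  0.1554] eul(c) [-0.    -0.204 -0.   ] q [ 0.58  0.1  -0.26  2.13  0.05  0.71 -1.66] F [ 0.  -0.5 -0. ] M [ 0.07  0.19 -0.08] grip 0.034 0.0
rod 44 [0.602 0.625 0.643 0.66  0.671]
46 309.2391304347826 256.39130434782606 [  4. -56. 115.]
0.5 [311.9 258.3]
0.55 [311.2 257.5]
0.6 [310.4 256.8]
0.65 [309.6 256. ]
0.7 [308.7 255.2]
```

View pics/s4.png

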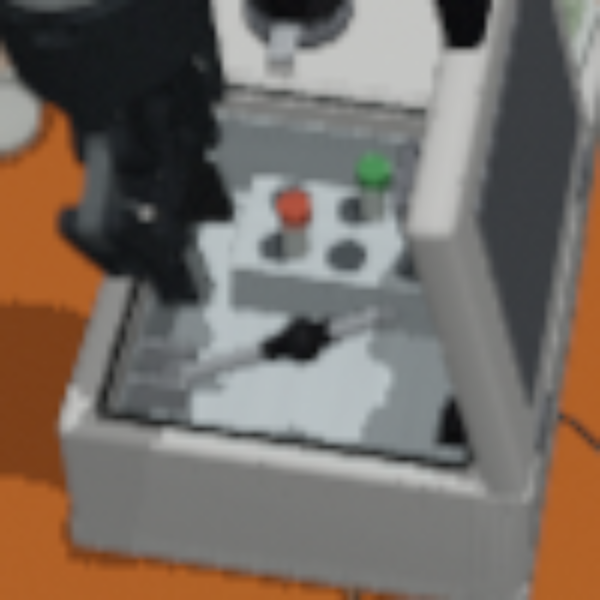

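Rod at about 0.64, with its ball at crop (297,338), where the model puts it. Regrasping deeper on the ball.

carry_out --moves '[[[0.0145, 0, 0.01, 0, 0, 0], [0.0145, 0, 0.01, 0, 0, 0], [0, 0, 0.02, 0, 0, 0], [0, 0, 0.02, 0, 0, 0], [0, 0, 0.016, 0, 0, 0], [0, 0, 0, 0, 0, 0], [0, 0, 0, 0, 0, 0]]]'

```text
clock: 21.52
tcp_pos: [0.4916, -0.2176, 0.0855]
orientation: [0.978, -0.183, 0.098, 0.018]
force: [0.2, -0.1, 1.3]
grip_width: 0.0344
grip_force: 0.0
```

```bash
python3 - <<'E'
from h import *
show(); q,m=rodang(); rodang("top")
E
```

```text
t 21.52 tcp c [  8.9 -52.1  85.5] grasp c [  5.1 -52.1 104.1] w [ 0.4916 -0.2176  0.0855] eul(c) [-0.    -0.201 -0.   ] q [ 0.54  0.27 -0.24  2.1   0.14  0.57 -1.73] F [ 0.2 -0.1  1.3] M [0.02 0.21 0.04] grip 0.0344 0.0
rod 44 [0.606 0.624 0.645 0.66  0.675]
rod 20 [0.637 0.646 0.659 0.666 0.683]
```

carry_out --moves '[[[0, 0, 0, 0, 0, 0], [0, 0, 0, 0, 0, 0], [0, 0, 0, 0, 0, 0], [-0.0027, 0, -0.0052, 0, 0, 0], [-0.0032, 0, -0.005, 0, 0, 0], [-0.0036, 0, -0.0047, 0, 0, 0], [-0.0044, 0, -0.0048, 0, 0, 0], [0, 0, 0, 0, 0, 0]]]' --claw 1

```text
clock: 22.62
tcp_pos: [0.4738, -0.2105, 0.1018]
orientation: [0.978, -0.183, 0.097, 0.018]
force: [-0.0, 0.3, 0.1]
grip_width: 0.0155
grip_force: 60.8
```

```bash
python3 - <<'E'
from h import *
show(); q,m=rodang(); rodang("top")
E
```

```text
t 22.62 tcp c [-10.3 -52.  101.8] grasp c [-14.  -52.  120.4] w [ 0.4738 -0.2105  0.1018] eul(c) [-0.    -0.198 -0.   ] q [ 0.56  0.22 -0.25  2.13  0.11  0.6  -1.71] F [-0.   0.3  0.1] M [ 0.08  0.06 -0.25] grip 0.0155 60.8
rod 50 [0.951 0.965 0.99  1.01  1.194]
rod 9 [0.991 0.994 1.01  1.016 1.022]
```

carry_out --moves '[[[-0.0043, 0, -0.004, 0, 0, 0], [-0.0047, 0, -0.0036, 0, 0, 0], [-0.0039, 0, -0.0026, 0, 0, 0], [0, 0, 0, 0, 0, 0], [0, 0, 0, 0, 0, 0]]]'

```text
clock: 23.35
tcp_pos: [0.4614, -0.2058, 0.1094]
orientation: [0.978, -0.183, 0.098, 0.018]
force: [-0.3, 0.9, 1.0]
grip_width: 0.0153
grip_force: 62.1
```

```bash
python3 - <<'E'
from h import *
show(); q,m=rodang(); print(np.round(q[m]).astype(int)[::2].tolist()); rodang("top")
E
```

```text
t 23.35 tcp c [-23.6 -52.  109.4] grasp c [-27.3 -52.  128. ] w [ 0.4614 -0.2058  0.1094] eul(c) [-0.  -0.2  0. ] q [ 0.56  0.18 -0.26  2.15  0.1   0.61 -1.7 ] F [-0.3  0.9  1. ] M [0.51 0.18 0.13] grip 0.0153 62.1
rod 35 [1.226 1.241 1.259 1.278 1.293]
[[-27, -45, 177], [-14, -50, 179], [-14, -53, 179], [-13, -56, 179], [-18, -54, 172], [-13, -56, 175], [-21, -53, 166], [-15, -57, 173], [-21, -53, 163], [-16, -56, 168], [-24, -52, 156], [-18, -57, 164], [-23, -55, 157], [-18, -58, 163], [-24, -55, 153], [-19, -56, 156], [-21, -56, 152], [-21, -58, 150]]
rod 0
```

carry_out --moves '[[[0.0039, 0, 0.0024, 0, 0, 0], [0, 0, 0, 0, 0, 0], [0, 0, 0, 0, 0, 0]]]'

```text
clock: 23.82
tcp_pos: [0.4657, -0.2074, 0.1077]
orientation: [0.978, -0.183, 0.098, 0.018]
force: [1.9, 1.0, 0.4]
grip_width: 0.0158
grip_force: 62.8
```

```bash
cat >> h.py <<'E'
def rodpix():
    for k in range(2):
        q,m=rodang()
        r=q[m]-[-48,-52,72]; r=r[(np.hypot(r[:,0],r[:,2])>85)&(abs(r[:,1]+2)<8)]; print(np.round(np.median(np.arctan2(r[:,2],r[:,0])),3),len(r))
E
python3 - <<'E'
from h import *
show(); rodpix()
E
```

```text
t 23.82 tcp c [-19.  -52.  107.7] grasp c [-22.8 -52.  126.3] w [ 0.4657 -0.2074  0.1077] eul(c) [ 0.    -0.201 -0.   ] q [ 0.56  0.19 -0.26  2.15  0.1   0.61 -1.71] F [1.9 1.  0.4] M [ 0.38 -0.1   0.32] grip 0.0158 62.8
rod 42 [1.151 1.17  1.188 1.21  1.266]
1.183 32
rod 39 [1.163 1.176 1.2   1.221 1.264]
1.196 29
```

carry_out --moves '[[[0, 0, 0, 0, 0, 0], [0, 0, 0, 0, 0, 0], [0, 0, -0.02, 0, 0, 0], [0, 0, -0.04, 0, 0, 0], [0, 0, -0.05, 0, 0, 0], [0, 0, -0.05, 0, 0, 0], [0, 0, -0.03, 0, 0, 0], [0, 0, 0, 0, 0, 0]]]' --claw 0.2

```text
clock: 24.92
tcp_pos: [0.4308, -0.1947, 0.2966]
orientation: [0.978, -0.184, 0.101, 0.019]
force: [-0.8, 0.0, -0.8]
grip_width: 0.0346
grip_force: 0.0
```

```bash
python3 - <<'E'
from h import *
p,R=show(); rodpix(); q,m=rodang("top"); 
i,d=imaging.capture("side"); cv2.imwrite("pics/s5.png",cv2.resize(i[170:290,260:380,::-1],None,fx=5,fy=5))
for f in (1.1,1.18,1.26): print(f,proj("side",rodp(f,66)),proj("side",rodp(f,110)),"crop",(proj("side",rodp(f,110))-[260,170])*5)
plan(p,R,[20,-2,340],tool(0,0),5)
E
```

```text
t 24.93 tcp c [-56.1 -52.8 296.6] grasp c [-59.9 -52.8 315.2] w [ 0.4308 -0.1947  0.2966] eul(c) [-0.001 -0.206 -0.001] q [ 0.61 -0.09 -0.26  1.98 -0.02  1.04 -1.59] F [-0.8  0.  -0.8] M [ 0.06  0.17 -0.04] grip 0.0346 0.0
rod 40 [1.168 1.185 1.206 1.224 1.238]
1.203 34
rod 38 [1.166 1.186 1.205 1.223 1.235]
1.202 32
rod 20 [1.195 1.219 1.229 1.236 1.243]
1.1 [300.1 250. ] [307.8 241. ] crop [239. 355.]
1.18 [298.1 249.2] [304.3 239.6] crop [221.5 348. ]
1.26 [296.  248.4] [300.8 238.3] crop [204.  341.5]
[0.0159, -0.0102, -0.0017, 0.0003, -0.0411, -0.0002]
[0.0158, -0.0102, -0.0023, 0.0003, -0.0411, -0.0002]
[0.0157, -0.0102, -0.003, 0.0003, -0.0411, -0.0002]
[0.0156, -0.0102, -0.0036, 0.0003, -0.0411, -0.0002]
[0.0154, -0.0102, -0.0042, 0.0003, -0.0411, -0.0002]
```

View pics/s5.png

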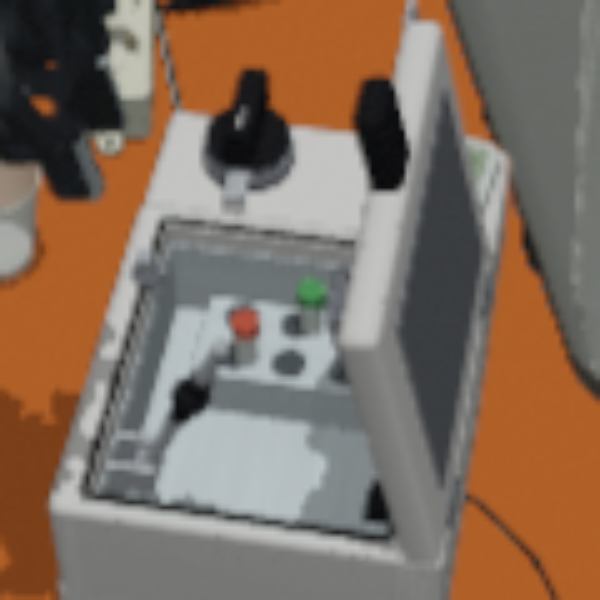

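The rod's tip is at crop (220,348), matching about 1.18–1.19, and the lid still stands. Going back over the tab.

carry_out --moves '[[[0.016, -0.0102, -0.018, 0, -0.041, 0], [0.016, -0.0102, -0.015, 0, -0.041, 0], [0.016, -0.0102, -0.003, 0, -0.041, 0], [0.016, -0.0102, -0.0036, 0, -0.041, 0], [0.016, -0.0102, -0.0042, 0, -0.041, 0], [0, 0, 0, 0, 0, 0]]]' --claw -1

```text
clock: 25.88
tcp_pos: [0.5172, -0.1719, 0.3444]
orientation: [0.983, -0.183, -0.004, -0.001]
force: [-0.3, -0.6, -0.2]
grip_width: 0.0856
grip_force: 0.0
```

```bash
python3 - <<'E'
from h import *
p,R=show()
i,d=imaging.capture("side");q=((cloud("side",d.astype(float))-O)@C.as_matrix())*1000
m=(i.max(-1)<60)&(abs(q[...,1]+3)<20)&(q[...,2]>262)&(q[...,2]<305)&(q[...,0]>30)&(q[...,0]<100)
print("tab",m.sum(),np.round(q[m].mean(0)))
m=(i.min(-1)>100)&(abs(q[...,1]+98)<8)&(q[...,2]>120)&(q[...,2]<260)&(q[...,0]>10)
a=q[m]; f=np.polyfit(a[:,2],a[:,0],1); print(m.sum(),"lid",np.arctan2(1,-f[0]), f[1]+f[0]*95)
for t in(1.3,1.35,1.4,1.45):print(t,lidtab(t))
plan(p,R,lidtab(1.4)+[0,0,55],tool(0),3)
E
```

```text
t 25.88 tcp c [ 1.620e+01 -2.000e-01  3.444e+02] grasp c [ 1.640e+01 -2.000e-01  3.634e+02] w [ 0.5172 -0.1719  0.3444] eul(c) [0.002 0.008 0.001] q [ 0.53  0.16 -0.32  1.61  0.05  1.39 -1.74] F [-0.3 -0.6 -0.2] M [0.03 0.01 0.02] grip 0.0856 0.0
tab 148 [ 59.  -7. 286.]
363 lid 1.3603694807860824 97.83466493257731
1.3 [ 44.34580207   0.         278.82392714]
1.35 [ 53.5839764    0.         280.62605814]
1.4 [ 62.90067443   0.         281.96422067]
1.45 [ 72.27260927   0.         282.83507001]
[0.0156, -0.0, 0.0087, -0.0003, 0.0027, 0.0005]
[0.0156, -0.0, 0.0087, -0.0003, 0.0027, 0.0005]
[0.0156, -0.0001, 0.0088, -0.0003, 0.0027, 0.0005]
```

carry_out --moves '[[[0.0146, 0, 0.0087, 0, 0.0027, 0], [0.0146, 0, 0.0087, 0, 0.0027, 0], [0.0146, 0, 0.0087, 0, 0.0027, 0], [0, 0, 0.018, 0, 0, 0], [0, 0, 0.018, 0, 0, 0], [0, 0, 0.018, 0, 0, 0], [0, 0, 0, 0, 0, 0]]]'

```text
clock: 26.8
tcp_pos: [0.5557, -0.188, 0.2642]
orientation: [0.983, -0.184, -0.0, 0.0]
force: [0.4, -0.4, 0.2]
grip_width: 0.0854
grip_force: 0.0
```

carry_out --moves '[[[0, 0, 0, 0, 0, 0], [0, 0, 0, 0, 0, 0], [0, 0, 0, 0, 0, 0], [0, 0, 0, 0, 0, 0], [0, 0, 0, 0, 0, 0]]]' --claw 1

```text
clock: 27.42
tcp_pos: [0.558, -0.1873, 0.2674]
orientation: [0.983, -0.184, 0.002, -0.0]
force: [-0.2, 2.4, 4.9]
grip_width: 0.0293
grip_force: 61.2
```

```bash
python3 - <<'E'
from h import *
p,R=show()
ths=np.linspace(1.37,.75,21)
for a,b in zip(ths[:-1],ths[1:]):
    d=lidtab(b)-lidtab(a); print(np.round(b,3),[float(round(d[0]/1000,4)),0,float(round(-d[2]/1000,4))],np.round(lidtab(b)))
E
```

```text
t 27.43 tcp c [5.980e+01 1.000e-01 2.674e+02] grasp c [5.970e+01 1.000e-01 2.864e+02] w [ 0.558  -0.1873  0.2674] eul(c) [ 0.001 -0.005  0.001] q [ 0.51  0.27 -0.32  1.64  0.09  1.24 -1.77] F [-0.2  2.4  4.9] M [ 0.6  -0.03 -0.04] grip 0.0293 61.2
1.339 [-0.0058, 0, 0.0009] [ 52.   0. 280.]
1.308 [-0.0057, 0, 0.0011] [ 46.   0. 279.]
1.277 [-0.0057, 0, 0.0013] [ 40.   0. 278.]
1.246 [-0.0056, 0, 0.0015] [ 34.   0. 276.]
1.215 [-0.0056, 0, 0.0017] [ 29.   0. 275.]
1.184 [-0.0055, 0, 0.0018] [ 23.   0. 273.]
1.153 [-0.0055, 0, 0.002] [ 18.   0. 271.]
1.122 [-0.0054, 0, 0.0022] [ 12.   0. 269.]
1.091 [-0.0053, 0, 0.0023] [  7.   0. 266.]
1.06 [-0.0053, 0, 0.0025] [  2.   0. 264.]
1.029 [-0.0052, 0, 0.0027] [ -3.   0. 261.]
0.998 [-0.0051, 0, 0.0028] [ -8.   0. 258.]
0.967 [-0.005, 0, 0.003] [-14.   0. 255.]
0.936 [-0.0049, 0, 0.0031] [-18.   0. 252.]
0.905 [-0.0048, 0, 0.0033] [-23.   0. 249.]
0.874 [-0.0047, 0, 0.0034] [-28.   0. 246.]
0.843 [-0.0046, 0, 0.0036] [-33.   0. 242.]
0.812 [-0.0045, 0, 0.0037] [-37.   0. 238.]
0.781 [-0.0044, 0, 0.0039] [-41.   0. 234.]
0.75 [-0.0043, 0, 0.004] [-46.   0. 230.]
```

carry_out --moves '[[[-0.0058, 0, 0.0009, 0, 0, 0], [-0.0057, 0, 0.0011, 0, 0, 0], [-0.0057, 0, 0.0013, 0, 0, 0], [-0.0056, 0, 0.0015, 0, 0, 0], [-0.0056, 0, 0.0017, 0, 0, 0], [-0.0055, 0, 0.0018, 0, 0, 0], [-0.0055, 0, 0.002, 0, 0, 0], [-0.0054, 0, 0.0022, 0, 0, 0], [-0.0053, 0, 0.0023, 0, 0, 0], [-0.0053, 0, 0.0025, 0, 0, 0]]]'

```text
clock: 28.68
tcp_pos: [0.5066, -0.1675, 0.251]
orientation: [0.983, -0.184, 0.003, 0.0]
force: [-0.4, 4.2, 12.0]
grip_width: 0.0288
grip_force: 62.5
```

carry_out --moves '[[[-0.0052, 0, 0.0027, 0, 0, 0], [-0.0051, 0, 0.0028, 0, 0, 0], [-0.005, 0, 0.003, 0, 0, 0], [-0.0049, 0, 0.0031, 0, 0, 0], [-0.0048, 0, 0.0033, 0, 0, 0], [-0.0047, 0, 0.0034, 0, 0, 0], [0, 0, 0, 0, 0, 0]]]'

```text
clock: 29.55
tcp_pos: [0.4767, -0.1559, 0.2315]
orientation: [0.983, -0.184, 0.0, -0.0]
force: [-4.1, 6.5, 11.1]
grip_width: 0.0295
grip_force: 63.2
```

```bash
python3 - <<'E'
from h import *
p,R=show(); rodang(); print(lidtab(.88),lidtab(.88,192))
E
```

```text
t 29.55 tcp c [-27.3   0.  231.5] grasp c [-27.4   0.  250.5] w [ 0.4767 -0.1559  0.2315] eul(c) [ 0.001 -0.001  0.001] q [ 0.53  0.14 -0.33  1.88  0.05  1.13 -1.76] F [-4.1  6.5 11.1] M [ 1.01  0.44 -0.01] grip 0.0295 63.2
rod 5 [1.151 1.17  1.21  1.236 1.24 ]
[-27.07702632   0.         246.27042067] [-29.6256309    0.         249.35337619]
```

carry_out --moves '[[[-0.0046, 0, 0.0036, 0, 0, 0], [-0.0045, 0, 0.0037, 0, 0, 0], [0, 0, 0, 0, 0, 0]]]'

```text
clock: 29.98
tcp_pos: [0.4677, -0.1524, 0.2236]
orientation: [0.983, -0.184, -0.0, -0.0]
force: [-3.8, 6.9, 10.8]
grip_width: 0.0289
grip_force: 63.0
```

```bash
python3 - <<'E'
from h import *
p,R=show(); rodang(); print(lidtab(.82,192))
i,d=imaging.capture("side");cv2.imwrite("pics/s6.png",cv2.resize(i[170:290,260:380,::-1],None,fx=5,fy=5))
E
```

```text
t 29.98 tcp c [-37.    0.  223.6] grasp c [-37.    0.  242.6] w [ 0.4677 -0.1524  0.2236] eul(c) [0.001 0.001 0.001] q [ 0.53  0.13 -0.33  1.91  0.05  1.11 -1.76] F [-3.8  6.9 10.8] M [ 1.14  0.54 -0.01] grip 0.0289 63.0
rod 0 
[-38.6750135    0.         242.20221138]
```

View pics/s6.png

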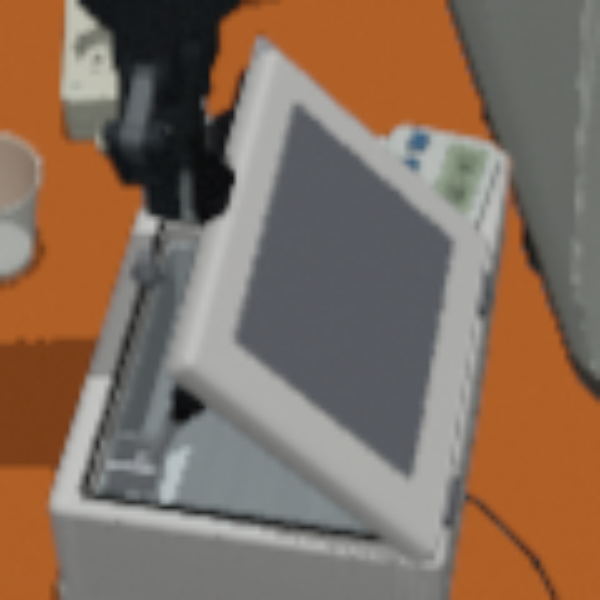

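The lid is at about 0.83 and the ball at crop (187,402) is still upright under it. Lowering in small steps.

carry_out --moves '[[[-0.0029, 0, 0.0025, 0, 0, 0], [-0.0028, 0, 0.0025, 0, 0, 0], [0, 0, 0, 0, 0, 0]]]'

```text
clock: 30.45
tcp_pos: [0.4625, -0.1504, 0.2186]
orientation: [0.983, -0.184, -0.0, -0.0]
force: [-4.5, 5.8, 9.2]
grip_width: 0.0291
grip_force: 63.0
```

carry_out --moves '[[[-0.0028, 0, 0.0026, 0, 0, 0], [0, 0, 0, 0, 0, 0]]]'

```text
clock: 30.7
tcp_pos: [0.4598, -0.1494, 0.2159]
orientation: [0.983, -0.184, -0.0, -0.0]
force: [-5.4, 6.4, 8.8]
grip_width: 0.0289
grip_force: 62.9
```

carry_out --moves '[[[-0.0028, 0, 0.0026, 0, 0, 0], [0, 0, 0, 0, 0, 0]]]'

```text
clock: 30.95
tcp_pos: [0.4573, -0.1484, 0.2133]
orientation: [0.983, -0.184, -0.0, -0.0]
force: [-4.3, 6.1, 8.9]
grip_width: 0.0288
grip_force: 63.0
```

```bash
cat >> h.py <<'E'
def ball():
    i,d=imaging.capture("side");b=(i.max(-1)<50)[235:262,285:325]; k,l,s,cc=cv2.connectedComponentsWithStats(b.astype(np.uint8))
    for j in range(1,k):
        if s[j,4]>6: print("blob",np.round(cc[j]+[285,235],1),s[j,4])
    q=((cloud("side",d.astype(float))-O)@C.as_matrix())*1000
    m=(i.min(-1)>100)&(abs(q[...,1]+99)<6)&(q[...,2]>110)&(q[...,2]<240)&(q[...,0]<75); a=q[m]
    # lid mid-plane line through hinge
    print("lid edge pts",len(a),"angle",np.round(np.median(np.arctan2(a[:,2]-105,85-a[:,0])),3), "fit",np.round(np.arctan(-np.polyfit(a[:,0],a[:,2],1)[0]),3))
E
python3 - <<'E'
from h import *
p,R=show(); ball(); print(lidtab(.75,192),[ (f,proj("side",rodp(f,66)).tolist()) for f in (1.1,1.18,1.26,1.4)])
E
```

```text
t 30.95 tcp c [-48.1  -0.  213.3] grasp c [-48.1  -0.  232.3] w [ 0.4573 -0.1484  0.2133] eul(c) [0.001 0.001 0.001] q [ 0.53  0.12 -0.34  1.94  0.04  1.08 -1.76] F [-4.3  6.1  8.9] M [1.13 0.38 0.02] grip 0.0288 63.0
blob [295.4 252.4] 7
lid edge pts 369 angle 0.816 fit 0.739
[-48.66787522   0.         233.19153061] [(1.1, [300.1, 250.0]), (1.18, [298.1, 249.2]), (1.26, [296.0, 248.4]), (1.4, [292.2, 247.3])]
```

carry_out --moves '[[[-0.0014, 0, 0.0013, 0, 0, 0], [0, 0, 0, 0, 0, 0]]]'

```text
clock: 31.25
tcp_pos: [0.457, -0.1483, 0.2129]
orientation: [0.983, -0.184, 0.001, -0.0]
force: [-3.4, 5.6, 12.8]
grip_width: 0.029
grip_force: 63.4
```

carry_out --moves '[[[-0.0014, 0, 0.0013, 0, 0, 0], [0, 0, 0, 0, 0, 0]]]'

```text
clock: 31.5
tcp_pos: [0.4568, -0.1482, 0.2126]
orientation: [0.983, -0.184, 0.002, 0.0]
force: [-3.9, 5.7, 15.1]
grip_width: 0.0293
grip_force: 63.9
```

```bash
python3 - <<'E'
from h import *
p,R=show(); ball()
i,d=imaging.capture("side");cv2.imwrite("pics/s7.png",cv2.resize(i[210:290,260:340,::-1],None,fx=7,fy=7,interpolation=cv2.INTER_CUBIC))
E
```

```text
t 31.5 tcp c [-48.7   0.  212.6] grasp c [-48.8   0.  231.6] w [ 0.4568 -0.1482  0.2126] eul(c) [ 0.001 -0.005  0.001] q [ 0.53  0.12 -0.34  1.95  0.04  1.08 -1.76] F [-3.9  5.7 15.1] M [0.93 0.2  0.08] grip 0.0293 63.9
blob [295.2 252.4] 8
lid edge pts 372 angle 0.81 fit 0.729
```

View pics/s7.png

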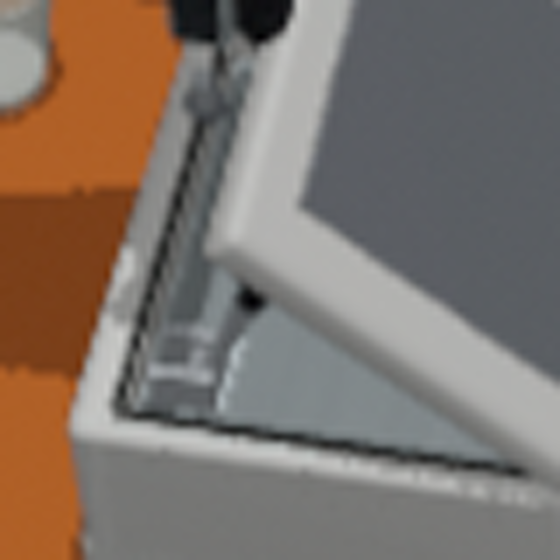

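The lid stopped moving at about 0.75 while the force rose from 9 to 15 N, and the rod shows upright under it (ball's lower edge at crop 250,297). It's carried by the rod, so I relax and release.

carry_out --moves '[[[0.0014, 0, -0.0013, 0, 0, 0], [0, 0, 0, 0, 0, 0]]]'

```text
clock: 31.85
tcp_pos: [0.4571, -0.1483, 0.213]
orientation: [0.983, -0.184, 0.001, -0.0]
force: [-3.7, 6.4, 13.0]
grip_width: 0.0294
grip_force: 63.2
```

carry_out --moves '[[[0, 0, 0, 0, 0, 0], [0, 0, 0, 0, 0, 0], [0, 0, 0, 0, 0, 0]]]' --claw -1

```text
clock: 32.22
tcp_pos: [0.4568, -0.1502, 0.2109]
orientation: [0.983, -0.184, 0.001, 0.001]
force: [-0.1, -0.0, -0.8]
grip_width: 0.0814
grip_force: 0.0
```

```bash
python3 - <<'E'
from h import *
p,R=show(); ball()
E
```

```text
t 32.23 tcp c [-48.   -1.9 210.9] grasp c [-48.   -1.9 229.9] w [ 0.4568 -0.1502  0.2109] eul(c) [-0.001 -0.001 -0.001] q [ 0.54  0.12 -0.33  1.95  0.05  1.08 -1.76] F [-0.1 -0.  -0.8] M [ 0.    0.01 -0.01] grip 0.0814 0.0
blob [295.2 252.4] 8
lid edge pts 378 angle 0.811 fit 0.732
```

The lid holds at the same angle. Withdrawing up and to the front.

carry_out --moves '[[[-0.005, 0, -0.02, 0, 0, 0], [-0.005, 0, -0.04, 0, 0, 0], [0, 0, -0.05, 0, 0, 0], [0, 0, -0.03, 0, 0, 0], [0, 0, 0, 0, 0, 0], [0, 0, 0, 0, 0, 0], [0, 0, 0, 0, 0, 0], [0, 0, 0, 0, 0, 0]]]'

```text
clock: 33.28
tcp_pos: [0.4474, -0.1459, 0.3504]
orientation: [0.983, -0.184, 0.0, 0.0]
force: [-0.3, -0.3, 0.1]
grip_width: 0.0855
grip_force: 0.0
```

```bash
python3 - <<'E'
from h import *
p,R=show(); ball()
i,d=imaging.capture("side");cv2.imwrite("pics/s8.png",cv2.resize(i[130:310,220:420,::-1],None,fx=3,fy=3))
E
```

```text
t 33.27 tcp c [-58.3  -1.2 350.4] grasp c [-58.3  -1.2 369.4] w [ 0.4474 -0.1459  0.3504] eul(c) [-0.    -0.001 -0.   ] q [ 0.55  0.01 -0.33  1.76  0.    1.38 -1.72] F [-0.3 -0.3  0.1] M [-0.01  0.01  0.06] grip 0.0855 0.0
blob [295.2 252.4] 8
lid edge pts 371 angle 0.815 fit 0.732
```

View pics/s8.png

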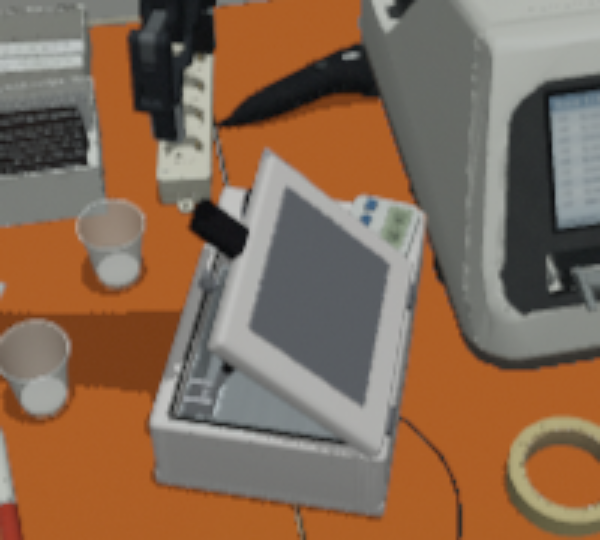

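The lid rests on the rod (tab at crop 220,230, ball at 228,366). The timer is in place and the gripper is clear, so I'm handing in.

```bash
python3 -c "
from station import finish_job
print(finish_job())"
```

```text
the job is handed in; nothing more can be done
None
```

The cooler is open with its lid resting on the prop rod at about 0.75 rad, the timer and cups did not appear to move, and I handed the job in at about 33 s; no verdict came back.

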